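Roll the fulcrum dowel onto the centre line of a rocker board

ROBOT

A 6-joint arm with a two-finger parallel gripper is mounted at the origin on the work surface. World frame = base frame: x ahead of the robot, y to its left, z up, the work surface at z = 0. Lengths are in m, angles in rad, forces in N, time in s.
With the tool pointing down it reaches from about 0.3 to 0.85 m from the base axis. Payload 4.2 kg.
Tool frame: the origin (TCP) lies at the very end of the fingers, on their centre line; the grasp point (between the pads) lies 19 mm behind it; z points along the fingers, x is the direction in which the jaws open and shut, and the axes are right-handed (so a half turn about z gives the same grasp; the last joint's range is limited). The gripper opens to 91 mm and grips with 3 to 60 N. Pads are 32 mm wide; open, the fingers measure 118 mm over their backs; the gripper's body (76 mm by 178 mm) begins 60 mm behind the grasp point.
Start: joints at [1.083, 0.32, 1.565, -0, 1.257, -0.02], TCP at [0.259, 0.513, 0.214] pointing down, gripper open.
Joint ranges: [-3.11, 3.11], [-0.84, 2.01], [0.21, 2.61], [-1.34, 4.49], [0.05, 2.63], [-2.56, 2.56]. Speed limits (rad/s): [2.57, 2.57, 3.14, 3.14, 3.14, 3.14].

INTERFACE

Orientations are given as a rotation vector (axis times angle).
In Python, from bench import r gives the robot as it stands. The module is installed in compiled form; this text tells all that it offers.
- The arm moves only by the shell command python3 -m inch 'ROWS' [FORCE]. ROWS is JSON, a list that holds one entry, the list of rows, each a list of 7 numbers: the closure, from -1 (fully open) to 1 (shut), so that 0 is half open, then the shift along the world's x, y, z in m, then the turn, a rotation vector about the world's x, y, z in degrees. A call has 1 to 5 rows; each row shifts and turns the commanded pose from where the row before left it; what a row does not reach is not made up. A row lasts 1/12 s, in which the tool goes at most 41.7 mm and 7.16 degrees, less where a joint would pass 70% of its speed; a pose out of reach is approached as far as the arm can. A call with a gripper value outside its range is refused whole. The fingers move at their own pace and stop on an object; FORCE is the grip in N (left out, the last holds). Time passes only in rows, so rows that do not move let the fingers close. It gives the time, the measured TCP pose, the force and the opening at its end, in the units of the state.
- r.get_state(): the state, without advancing time (a new reading comes with each control period).
- r.snapshot(name): name is "side" or "top"; returns a dict with "image" (420x560x3 uint8, red, green, blue), "range_z" (420x560 float32, m along the optical axis (not along the pixel's ray), 0 where there is no reading), "mtx" (3x3 intrinsics, pixels), "eye" and "orientation" of the camera in the world. Camera axes: x right, y up, looking along -z (the intrinsics and any distortion apply to the point x, -y, -z); pixel columns grow to the right and rows downward; lengths in m; the calibration is good to about 2 mm. A picture is of the moment at which its call begins.
- r.finish_job(): hands the job in, once; it reports no verdict.
The state is a dict: "time": time; "joint_pos": joint angles; "qvel": joint speeds; "joint_efforts": joint torques, N m; "position": TCP position; "ee_rot": TCP orientation; "ft_force": force on the tool from outside, world axes, zero at the start; "moment": the same for the moment, N m; "gripper_width": opening from 0.0 (shut) to 1.0 (fully open).
Only numpy, scipy, OpenCV 4.12 (cv2) and the standard library are available. Lean on these libraries where they do the work, as an engineer would, in place of code of your own. Each camera call takes 0.05 s, during which the arm holds its last target. There are 200 camera calls.

TASK

The round fulcrum of this wooden rocker board is about to be fixed along the pencilled centre line. With a fingertip on top of the dowel, push it so that it rolls over the board, never sliding, pinching or lifting it, until it rests centred along that line with the line showing past both of its ends. Leave the pencil, the glue bottle, the roll of tape and the sanding block where they are, and take your hand away at the end.

Things in the scene. Friction and masses are not known exactly. Their poses are not given: they have to be found in the camera images.
- board: pale wooden rocker-board blank 250 x 400 x 18 mm on a black non-slip mat (290 x 440 x 3 mm); both fixed, level. Origin at bench level under the board's centre; x is the short direction, y the long one, z up. Upper face 21 mm above the origin. A dark pencil line 3 mm wide runs along y over the whole board through its middle (board x = 0)
- line_mid (a point): middle of the pencil line, on the board's upper face (21 mm above the bench)
- line_left (a point): end of the pencil line at board y = +200 mm, on the upper face
- line_right (a point): end of the pencil line at board y = -200 mm, on the upper face
- dowel: brown beech dowel, 32 mm in diameter, 200 mm long, about 115 g, loose, lying on the board within 2 degrees of parallel to the line, 60 to 85 mm to either side of it. Origin at the middle of its axis (37 mm above the bench; its top is at 53 mm); its own y axis is the cylinder axis; x and z turn as it rolls (z is up at the start)
- dowel_left (a point): centre of the dowel's end face at its own y = +100 mm. A finger pressing lightly (a few N) on the top and moving across the axis rolls the dowel half as far as the finger moves; the finger runs ahead over it by the other half, so several short strokes are needed
- dowel_right (a point): centre of the dowel's end face at its own y = -100 mm. Rolling resistance stops the dowel within a few mm when it is let go of slowly
- pencil: flat red carpenter's pencil 12 x 170 x 7.5 mm, loose, lying on the board on the other side of the line from the dowel, 60 to 85 mm from the line and nearly parallel to it; origin under its middle, y along it. Not to be disturbed
- glue: white glue bottle, 60 mm in diameter and 165 mm tall, standing on the bench beside one end of the board; origin at the centre of its underside. Not to be disturbed
- tape: blue roll of masking tape, 100 mm outer diameter and 25 mm tall, lying on the bench beside the other end of the board; origin at the centre of its underside. Not to be disturbed
- sander: cork sanding block 65 x 115 x 32 mm lying on the bench beyond the board's far edge; origin at the centre of its underside. Not to be disturbed
Things that resemble listed ones, but are neither listed nor needed, are in the scene too. Of the things that look like the dowel, the largest one is meant.

How it is judged:
By the outcome, as a careful person would: the job done as asked, in the order asked, and still so for the second after the job is handed in, with the robot touching nothing.
It also fails if it takes over 51 s, if anything falls off the work surface, if the arm or the gripper's body presses on something with over 40 N, if the wrist force passes 120 N, or if a joint passes its speed limit or range.

## Working session

There is one attempt and no reset: what is moved stays moved. The work goes in short steps, Python scripts to look and compute and a shell command to move; the robot and the scene stay as the last step left them, time stands still between calls to the robot, and variables do not carry over. Pictures are saved under pics/ and viewed, about 8 in all and at most 12, crops included, and the job is handed in when it is done.

```bash
mkdir -p pics; cat > h.py <<'E'
import numpy as np, cv2
from bench import r
from scipy.spatial.transform import Rotation as R
def snap(n,name):
    s=r.snapshot(n); cv2.imwrite(f'pics/{name}.png',s['image'][:,:,::-1]); np.savez(f'pics/{name}.npz',**{k:v for k,v in s.items() if not isinstance(v,str)}); return s
def rot(s):
    o=np.array(s['orientation'],float)
    return o if o.shape==(3,3) else (R.from_rotvec(o).as_matrix() if o.size==3 else R.from_quat(o).as_matrix())
def cloud(s):
    K=s['mtx'];z=s['range_z'];v,u=np.mgrid[:z.shape[0],:z.shape[1]]
    p=np.stack([(u-K[0,2])/K[0,0]*z,-(v-K[1,2])/K[1,1]*z,-z],-1)
    return p@rot(s).T+np.array(s['eye'])
E
python3 - <<'E'
from h import *
for n in('top','side'):
    s=snap(n,n+'0'); print(n,{k:v for k,v in s.items() if k not in('image','range_z')})
    c=cloud(s); print(c[::60,::80,:].round(3)[:,:,2])
print(r.get_state())
a=cv2.imread('pics/top0.png')
E
```

```text
top {'mtx': array([[424.34354782,   0.        , 275.23363206],
       [  0.        , 424.34354782, 209.05942204],
       [  0.        ,   0.        ,   1.        ]]), 'eye': array([0.52428461, 0.03382866, 0.93761887]), 'orientation': array([ 0.12523913, -0.09751917, -1.59596088])}
[[-0.755 -0.75  -0.749 -0.755 -0.758 -0.751 -0.76 ]
 [-0.755 -0.753 -0.746 -0.751 -0.753 -0.76  -0.742]
 [ 0.    -0.002  0.001  0.021 -0.002 -0.001 -0.001]
 [ 0.001 -0.005 -0.004  0.002  0.001 -0.001  0.002]
 [ 0.001  0.003 -0.003  0.022  0.02   0.019  0.118]
 [ 0.001  0.001  0.     0.018  0.022  0.019  0.   ]
 [ 0.075 -0.    -0.    -0.002  0.003 -0.001  0.001]]
side {'mtx': array([[504.97927633,   0.        , 280.73298846],
       [  0.        , 504.97927633, 201.87944452],
       [  0.        ,   0.        ,   1.        ]]), 'eye': array([0.52965597, 0.86885129, 1.11538592]), 'orientation': array([ 0.06109069, -1.00567435, -2.8795128 ])}
[[-0.066 -0.443 -0.749 -0.724 -0.696 -0.668 -0.095]
 [-0.246 -0.694 -0.75   0.003 -0.003  0.018  0.041]
 [-0.44  -0.757 -0.755  0.001  0.034  0.002  0.004]
 [-0.634 -0.75
[... 182 characters left out ...]
004  0.334]]
{'time': 0.1, 'joint_pos': array([ 1.08299599e+00,  3.20213426e-01,  1.56557249e+00,  8.54212734e-06,
        1.25740165e+00, -2.00121392e-02]), 'qvel': array([ 8.49227989e-04, -3.10875637e-03, -2.44008162e-03,  9.81973400e-04,
        4.67190114e-05,  5.90124039e-04]), 'joint_efforts': array([ 6.12588119e-04, -4.13333380e+01, -2.32511008e+01,  7.28062168e-02,
        4.21331625e-02, -6.42653913e-05]), 'position': array([0.25906093, 0.51281539, 0.21320671]), 'ee_rot': array([ 2.67513098e+00,  1.64567302e+00, -2.16559676e-03]), 'ft_force': array([ 0.61897827,  0.17721581, -0.62439738]), 'moment': array([ 0.00874578, -0.05966405,  0.0296419 ]), 'gripper_width': 1.0009050011638057}
```

View pics/top0.png

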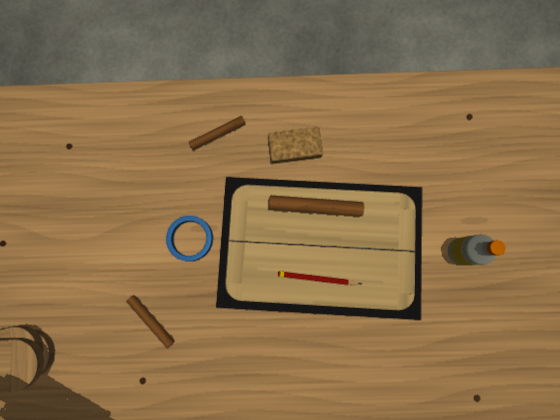

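View pics/side0.png

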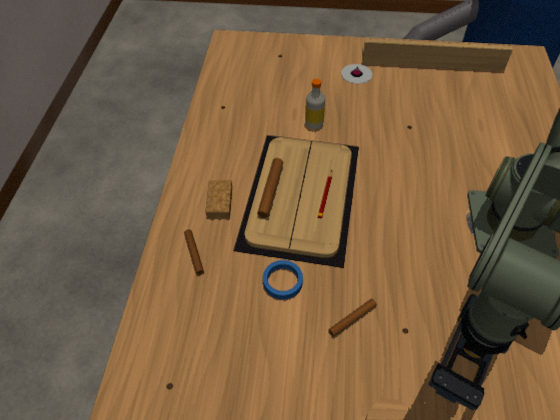

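Top view: the dowel candidates are the stick at (217,133), the dowel on the board at (316,206) and the stick at (150,321). I choose (316,206), which is the largest and lies on the board. The pencil is at (320,280), the line runs from (230,241) to (414,251), the tape is at (189,238), the glue at (470,250) and the sanding block at (296,144).

```bash
cat >> h.py <<'E'
def onplane(s,uv,z):
    K=s['mtx'];uv=np.atleast_2d(uv).astype(float)
    d=np.c_[(uv[:,0]-K[0,2])/K[0,0],-(uv[:,1]-K[1,2])/K[1,1],-np.ones(len(uv))]@rot(s).T
    e=np.array(s['eye']); return e+d*((z-e[2])/d[:,2])[:,None]
def fit(p):
    c=p[:,:2].mean(0);d=np.linalg.svd(p[:,:2]-c,full_matrices=False)[2][0];d*=np.sign(d[1])
    t=(p[:,:2]-c)@d;return c,d,t.min(),t.max()
def dowel(s):
    c=cloud(s);m=(c[...,2]>.03)&(c[...,2]<.065)&(abs(c[...,0]-BC[0])<.13)&(abs(c[...,1]-BC[1])<.2)
    hsv=cv2.cvtColor(s['image'],cv2.COLOR_RGB2HSV)
    m=cv2.morphologyEx(m.astype(np.uint8),cv2.MORPH_OPEN,np.ones((3,3)))
    n,l,st,_=cv2.connectedComponentsWithStats(m);k=1+st[1:,4].argmax();return l==k,c
BC=(0.55,-0.02)
E
python3 - <<'E'
from h import *
s=dict(np.load('pics/top0.npz'))
print('corners mat',onplane(s,[(227,178),(422,187),(421,319),(217,307)],.003).round(3)[:,:2].tolist())
g=cv2.cvtColor(s['image'],cv2.COLOR_RGB2GRAY).astype(float)
pts=[]
for u in range(236,410):
    v0=int(241+(u-230)*10/184); w=np.clip(np.median(g[v0-7:v0+8,u])-15-g[v0-5:v0+6,u],0,None)
    if w.sum()>0: pts.append((u,v0-5+(w*np.arange(11)).sum()/w.sum()))
p=onplane(s,pts,.021);c,d,a,b=fit(p);print('line',c,d,a,b,len(pts),np.std((p[:,:2]-c)@[d[1],-d[0]]))
print('ends',onplane(s,[(230,241),(414,251)],.021))
cl=cloud(s)
for n,(u,v) in dict(board=(300,290),dowel=(316,206),glue=(497,248),pencil=(315,279),sander=(296,144)).items(): print(n,cl[v-1:v+2,u-1:u+2].reshape(-1,3).mean(0).round(3))
for n in('top','side'):
    s=dict(np.load(f'pics/{n}0.npz'));m,c=dowel(s);q=c[m];print(n,m.sum(),fit(q),np.percentile(q[:,2],95))
    hi=q[q[:,2]>.046];print(fit(hi)[:2])
s=dict(np.load('pics/top0.npz'));cv2.imwrite('pics/crop0.png',cv2.resize(s['image'][165:330,210:430,::-1],None,fx=3.5,fy=3.5,interpolation=cv2.INTER_CUBIC))
E
```

```text
corners mat [[0.731, 0.155], [0.697, -0.279], [0.412, -0.256], [0.448, 0.18]]
line [ 0.5724355  -0.05095777] [0.08398609 0.99646693] -0.18516900463342206 0.18653558875738477 174 0.0002176516157446741
ends [[ 0.58800102  0.14792886  0.021     ]
 [ 0.55557784 -0.24602255  0.021     ]]
board [0.48  0.    0.021]
dowel [ 0.654 -0.038  0.052]
glue [ 0.552 -0.351  0.165]
pencil [ 0.502 -0.032  0.029]
sander [ 0.797 -0.002  0.031]
top 1388 (array([ 0.65531677, -0.03924682]), array([0.10264173, 0.99471839]), np.float64(-0.1004267103680438), np.float64(0.10092362396019282)) 0.05367392156896174
(array([ 0.65660369, -0.03850379]), array([0.10107203, 0.99487911]))
side 661 (array([ 0.65684913, -0.02674137]), array([0.10600264, 0.99436585]), np.float64(-0.11284414900107952), np.float64(0.0924773407558914)) 0.054861469503692195
(array([ 0.65808638, -0.03008898]), array([0.1047536 , 0.99449821]))
```

View pics/crop0.png

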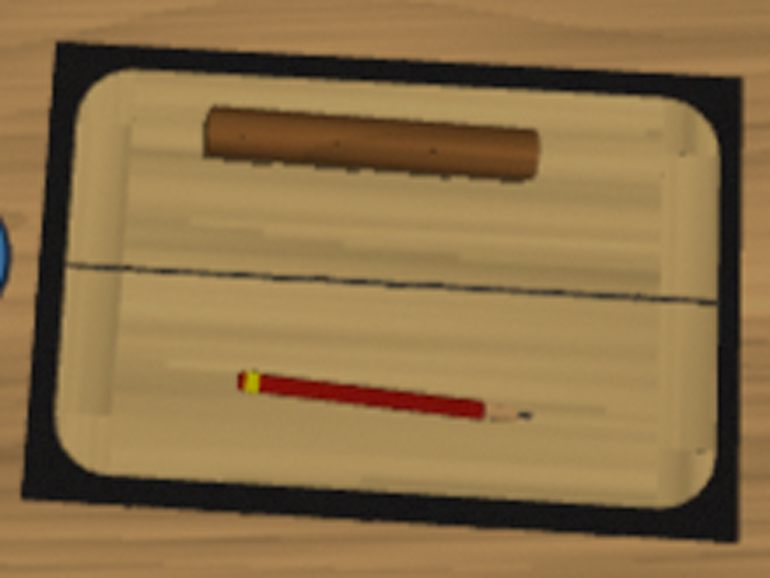

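The crop shows the full-size dowel lying on the board, with its ends at crop pixels (205,132) and (540,153). It measures 201 mm long with its top at about 53 mm, which matches the description. It sits 83 mm from the line, on the far side. Line direction is (0.083, 0.997), and the dowel is skewed by about 1°. I'll approach with the gripper shut.

```bash
for i in 1; do python3 -m inch '[[[1,0.02,-0.0275,0,0,0,-3.45],[1,0.02,-0.0275,0,0,0,-3.45],[1,0.02,-0.0275,0,0,0,-3.45],[1,0.02,-0.0275,0,0,0,-3.45],[1,0.02,-0.0275,0,0,0,-3.45]]]' 20; done
python3 -m inch '[[[1,0.02,-0.0275,0,0,0,-3.45],[1,0.02,-0.0275,0,0,0,-3.45],[1,0.02,-0.0275,0,0,0,-3.45],[1,0.02,-0.0275,0,0,0,-3.45],[1,0.02,-0.0275,0,0,0,-3.45]]]'
python3 -m inch '[[[1,0.02,-0.0275,0,0,0,-3.45],[1,0.02,-0.0275,0,0,0,-3.45],[1,0.02,-0.0275,0,0,0,-3.45],[1,0.02,-0.0275,0,0,0,-3.45],[1,0.02,-0.0275,0,0,0,-3.45]]]'
python3 -m inch '[[[1,0.02,-0.0275,0,0,0,-3.45],[1,0.02,-0.0275,0,0,0,-3.45],[1,0.02,-0.0275,0,0,0,-3.45],[1,0.02,-0.0275,0,0,0,-3.45],[1,0.02,-0.0275,0,0,0,-3.45]]]'
```

```text
time: 0.52
position: [0.3597, 0.3742, 0.2136]
ee_rot: [2.894, 1.223, -0.001]
ft_force: [0.1, -0.3, 0.1]
gripper_width: 0.668
time: 0.93
position: [0.4598, 0.2366, 0.2137]
ee_rot: [3.045, 0.774, -0.001]
ft_force: [-0.5, 1.2, -0.1]
gripper_width: 0.299
time: 1.35
position: [0.5598, 0.0991, 0.2136]
ee_rot: [-3.126, -0.308, 0.001]
ft_force: [-0.3, 0.4, -0.0]
gripper_width: 0.003
time: 1.77
position: [0.6598, -0.0383, 0.2134]
ee_rot: [-3.137, 0.164, 0.002]
ft_force: [0.3, 0.5, -0.1]
gripper_width: 0.005
```

```bash
python3 -m inch '[[[1,0.002,0,-0.035,0,0,0],[1,0.002,0,-0.035,0,0,0],[1,0.002,-0.002,-0.035,0,0,0],[1,0,0,-0.035,0,0,0],[1,0,0,-0.01,0,0,0]]]'
python3 -m inch '[[[1,0,0,-0.004,0,0,0],[1,0,0,-0.002,0,0,0],[1,0,0,-0.001,0,0,0],[1,0,0,0,0,0,0]]]'
python3 -m inch '[[[1,0,0,-0.001,0,0,0],[1,0,0,0,0,0,0]]]'
```

```text
time: 2.18
position: [0.6611, -0.0387, 0.0575]
ee_rot: [-3.137, 0.159, 0.018]
ft_force: [-1.2, -0.1, -0.8]
gripper_width: -0.0
time: 2.52
position: [0.6667, -0.0388, 0.0592]
ee_rot: [3.137, -0.159, 0.006]
ft_force: [0.1, -0.2, -0.5]
gripper_width: 0.003
time: 2.68
position: [0.666, -0.0387, 0.0575]
ee_rot: [3.137, -0.159, 0.004]
ft_force: [0.1, 0.3, -0.6]
gripper_width: 0.007
```

```bash
python3 -m inch '[[[1,0,0,0,0,0,0],[1,0,0,0,0,0,0],[1,0,0,0,0,0,0]]]'
python3 -m inch '[[[1,0,0,-0.001,0,0,0],[1,0,0,0,0,0,0],[1,0,0,0,0,0,0]]]'
python3 -m inch '[[[1,0,0,-0.001,0,0,0],[1,0,0,0,0,0,0],[1,0,0,0,0,0,0]]]'
```

```text
time: 2.93
position: [0.6654, -0.0387, 0.0563]
ee_rot: [3.138, -0.159, 0.001]
ft_force: [0.1, -0.4, 0.5]
gripper_width: 0.001
time: 3.18
position: [0.6652, -0.0388, 0.0548]
ee_rot: [-3.138, 0.159, 0.0]
ft_force: [0.3, -0.2, -0.0]
gripper_width: 0.002
time: 3.43
position: [0.6652, -0.0388, 0.0538]
ee_rot: [-3.138, 0.159, 0.0]
ft_force: [-0.6, 0.8, 0.4]
gripper_width: 0.007
```

```bash
python3 -m inch '[[[1,0,0,-0.001,0,0,0],[1,0,0,0,0,0,0],[1,0,0,0,0,0,0]]]'
python3 -m inch '[[[1,0,0,-0.0005,0,0,0],[1,0,0,0,0,0,0],[1,0,0,0,0,0,0]]]'
```

```text
time: 3.68
position: [0.6655, -0.0388, 0.0533]
ee_rot: [3.138, -0.159, 0.001]
ft_force: [-0.2, -0.9, 2.8]
gripper_width: 0.004
time: 3.93
position: [0.6659, -0.0388, 0.0532]
ee_rot: [3.137, -0.159, 0.003]
ft_force: [-0.5, 0.1, 4.6]
gripper_width: 0.004
```

```bash
python3 - <<'E'
from h import *
s=snap('side','side1');cv2.imwrite('pics/c1.png',cv2.resize(s['image'][130:270,210:390,::-1],None,fx=4,fy=4,interpolation=cv2.INTER_CUBIC))
E
```

```text
(no output)
```

View pics/c1.png

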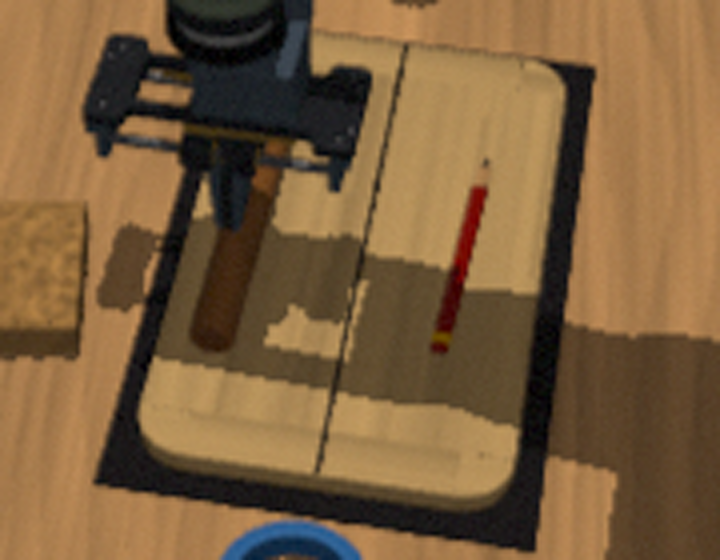

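Contact is on top of the dowel with about 4.6 N, and the pencil is well clear. I'll make the first stroke.

```bash
python3 -m inch '[[[1,-0.003,0.0003,0,0,0,0],[1,-0.005,0.0005,0,0,0,0],[1,-0.006,0.0005,0,0,0,0],[1,-0.004,0.0004,0,0,0,0],[1,-0.002,0.0002,0,0,0,0]]]'
python3 -m inch '[[[1,0,0,0,0,0,0],[1,0,0,0,0,0,0],[1,0,0,0,0,0,0]]]'
python3 - <<'E'
from h import *
s=snap('side','side2');m,c=dowel(s);c0=dict(np.load('pics/side1.npz'))
K=lambda s:cv2.cvtColor(s['image'],cv2.COLOR_RGB2GRAY)
# dowel near end tracking between frames: crop around the end
a=K(c0);b=K(s);t=a[195:222,250:275];o=cv2.matchTemplate(b[185:235,235:300],t,cv2.TM_CCOEFF_NORMED)
print(cv2.minMaxLoc(o)[1],cv2.minMaxLoc(o)[3],'zero=(15,10)')
E
```

```text
time: 4.4
position: [0.6454, -0.0367, 0.0532]
ee_rot: [-3.137, 0.159, -0.002]
ft_force: [0.5, 0.5, 4.9]
gripper_width: 0.004
time: 4.65
position: [0.6457, -0.0368, 0.0532]
ee_rot: [-3.137, 0.159, -0.002]
ft_force: [-1.3, -0.2, 6.0]
gripper_width: 0.007
0.6811927556991577 (14, 12) zero=(15,10)
```

```bash
cat >> h.py <<'E'
from scipy.optimize import least_squares
LC=np.array([.5718,-.049]);LD=np.array([.0838,.9965]);LN=np.array([.9965,-.0838])
def axis(s):
    """dowel axis in line coords: offset n at t=0, slope(deg), t-extent"""
    c=cloud(s).reshape(-1,3);t=(c[:,:2]-LC)@LD;n=(c[:,:2]-LC)@LN;z=c[:,2]
    h=s['image'].reshape(-1,3).astype(int)
    br=(h[:,0]-h[:,2]>0.35*h[:,0])
    k=(z>.036)&(z<.058)&(abs(t)<.16)&(n<.11)&(n>-.04)&br
    t,n,z=t[k],n[k],z[k]
    f=lambda p:np.hypot(n-p[0]-p[1]*t,z-.037-p[2])-.016
    q=least_squares(f,[np.median(n),0,0],loss='soft_l1',f_scale=.002).x
    g=abs(f(q))<.004
    print('n at dowel mid(t~.018) %.1f mm, skew %.2f deg, dz %.1f mm, t %.3f..%.3f, pts %d'%((q[0]+.018*q[1])*1e3,np.degrees(np.arctan(q[1])),q[2]*1e3,*np.percentile(t[g],[.3,99.7]),g.sum()))
E
python3 - <<'E'
from h import *
for n in('top0','side0','side1','side2'): axis(dict(np.load(f'pics/{n}.npz')))
axis(snap('top','top2'))
E
```

```text
n at dowel mid(t~.018) 84.5 mm, skew 1.08 deg, dz -0.9 mm, t -0.081..0.117, pts 1373
n at dowel mid(t~.018) 85.3 mm, skew 1.11 deg, dz -0.4 mm, t -0.081..0.120, pts 612
n at dowel mid(t~.018) 85.8 mm, skew 0.91 deg, dz -0.4 mm, t -0.055..0.121, pts 404
n at dowel mid(t~.018) 75.3 mm, skew 1.07 deg, dz -0.5 mm, t -0.056..0.121, pts 347
n at dowel mid(t~.018) 74.6 mm, skew 1.26 deg, dz -0.9 mm, t -0.080..0.117, pts 566
```

The dowel rolled 10 mm for a 20 mm finger stroke, as expected. I'll continue this stroke and add a slight yaw to take out the 1.1° skew.

```bash
python3 -m inch '[[[1,-0.002,0.0002,0,0,0,0.1],[1,-0.004,0.0004,0,0,0,0.1],[1,-0.004,0.0004,0,0,0,0.2],[1,-0.002,0.0002,0,0,0,0.1],[1,0,0,0,0,0,0]]]'
python3 -m inch '[[[1,0,0,0,0,0,0],[1,0,0,0,0,0,0]]]'
python3 - <<'E'
from h import *
axis(snap('top','top3'))
E
```

```text
time: 5.17
position: [0.6325, -0.0354, 0.0525]
ee_rot: [-3.138, 0.145, 0.002]
ft_force: [-0.2, 0.2, 4.2]
gripper_width: 0.004
time: 5.33
position: [0.6334, -0.0355, 0.0526]
ee_rot: [-3.138, 0.145, -0.0]
ft_force: [-0.5, 1.8, 4.1]
gripper_width: 0.0
n at dowel mid(t~.018) 68.3 mm, skew 1.16 deg, dz -0.8 mm, t -0.079..0.118, pts 447
```

```bash
python3 -m inch '[[[1,0,0,0.004,0,0,0],[1,0,0,0.004,0,0,0],[1,0.009,-0.0008,0,0,0,0],[1,0.0085,-0.0008,0,0,0,0],[1,0,0,0,0,0,0]]]'
python3 - <<'E'
from h import *
axis(snap('top','top4'))
E
python3 -m inch '[[[1,0,0,-0.003,0,0,0],[1,0,0,-0.002,0,0,0],[1,0,0,-0.0015,0,0,0],[1,0,0,-0.001,0,0,0],[1,0,0,-0.0005,0,0,0]]]'
python3 -m inch '[[[1,0,0,0,0,0,0],[1,0,0,0,0,0,0]]]'
```

```text
time: 5.8
position: [0.6531, -0.0376, 0.0604]
ee_rot: [3.138, -0.145, 0.004]
ft_force: [0.1, -0.4, -0.3]
gripper_width: 0.006
n at dowel mid(t~.018) 68.3 mm, skew 1.18 deg, dz -0.9 mm, t -0.082..0.118, pts 584
time: 6.27
position: [0.6513, -0.0373, 0.0531]
ee_rot: [3.138, -0.145, 0.002]
ft_force: [0.1, -0.6, 5.6]
gripper_width: 0.009
time: 6.43
position: [0.6512, -0.0374, 0.0531]
ee_rot: [3.138, -0.145, 0.002]
ft_force: [0.4, 0.2, 4.0]
gripper_width: 0.004
```

```bash
python3 -m inch '[[[1,-0.003,0.0003,0,0,0,0.1],[1,-0.006,0.0005,0,0,0,0.2],[1,-0.007,0.0006,0,0,0,0.2],[1,-0.007,0.0006,0,0,0,0.2],[1,-0.005,0.0004,0,0,0,0.1]]]'
python3 -m inch '[[[1,-0.003,0.0002,0,0,0,0],[1,-0.001,0,0,0,0,0],[1,0,0,0,0,0,0],[1,0,0,0,0,0,0]]]'
python3 - <<'E'
from h import *
axis(snap('top','top5'))
E
python3 -m inch '[[[1,0,0,0.004,0,0,0],[1,0,0,0.004,0,0,0],[1,0.008,-0.0007,0,0,0,0],[1,0.008,-0.0007,0,0,0,0],[1,0,0,0,0,0,0]]]'
```

```text
time: 6.85
position: [0.6225, -0.0344, 0.0531]
ee_rot: [-3.138, 0.124, -0.002]
ft_force: [0.5, 0.5, 4.8]
gripper_width: 0.008
time: 7.18
position: [0.6189, -0.0341, 0.0529]
ee_rot: [-3.138, 0.124, -0.001]
ft_force: [-0.0, 1.8, 6.8]
gripper_width: 0.006
n at dowel mid(t~.018) 52.6 mm, skew 1.22 deg, dz -0.8 mm, t -0.078..0.118, pts 363
time: 7.65
position: [0.6369, -0.0364, 0.0603]
ee_rot: [3.139, -0.124, 0.003]
ft_force: [0.2, -0.7, 0.1]
gripper_width: 0.005
```

The finger's yaw doesn't carry over to the dowel, so correcting the skew would mean sliding it. I'll leave the skew, which is small, and keep rolling.

```bash
python3 -m inch '[[[1,0,0,-0.003,0,0,0],[1,0,0,-0.002,0,0,0],[1,0,0,-0.0015,0,0,0],[1,0,0,-0.001,0,0,0],[1,0,0,-0.0005,0,0,0]]]'
python3 -m inch '[[[1,0,0,0,0,0,0],[1,0,0,0,0,0,0]]]'
python3 -m inch '[[[1,-0.003,0.0003,0,0,0,0],[1,-0.006,0.0005,0,0,0,0],[1,-0.007,0.0006,0,0,0,0],[1,-0.007,0.0006,0,0,0,0],[1,-0.005,0.0004,0,0,0,0]]]'
python3 -m inch '[[[1,-0.003,0.0002,0,0,0,0],[1,-0.001,0,0,0,0,0],[1,0,0,0,0,0,0],[1,0,0,0,0,0,0]]]'
python3 -m inch '[[[1,0,0,0.004,0,0,0],[1,0,0,0.004,0,0,0],[1,0.008,-0.0007,0,0,0,0],[1,0.008,-0.0007,0,0,0,0],[1,0,0,0,0,0,0]]]'
python3 - <<'E'
from h import *
axis(snap('top','top6'))
E
```

```text
time: 8.07
position: [0.6353, -0.0362, 0.0531]
ee_rot: [3.139, -0.123, 0.002]
ft_force: [-0.4, -0.8, 6.0]
gripper_width: 0.004
time: 8.23
position: [0.6353, -0.0361, 0.0531]
ee_rot: [3.139, -0.123, 0.002]
ft_force: [1.0, -1.3, 4.7]
gripper_width: 0.001
time: 8.65
position: [0.6065, -0.0332, 0.0531]
ee_rot: [-3.138, 0.124, -0.002]
ft_force: [-1.1, 1.3, 4.0]
gripper_width: 0.005
time: 8.98
position: [0.6029, -0.0329, 0.0528]
ee_rot: [-3.138, 0.124, -0.001]
ft_force: [-1.5, 2.3, 6.0]
gripper_width: 0.002
time: 9.4
position: [0.621, -0.0352, 0.0604]
ee_rot: [3.139, -0.124, 0.004]
ft_force: [0.1, -0.9, 0.5]
gripper_width: 0.006
n at dowel mid(t~.018) 36.6 mm, skew 1.19 deg, dz -0.8 mm, t -0.081..0.118, pts 557
```

```bash
python3 -m inch '[[[1,0,0,-0.003,0,0,0],[1,0,0,-0.002,0,0,0],[1,0,0,-0.0015,0,0,0],[1,0,0,-0.001,0,0,0],[1,0,0,-0.0005,0,0,0]]]'
python3 -m inch '[[[1,0,0,0,0,0,0],[1,0,0,0,0,0,0]]]'
python3 -m inch '[[[1,-0.003,0.0003,0,0,0,0],[1,-0.006,0.0005,0,0,0,0],[1,-0.007,0.0006,0,0,0,0],[1,-0.007,0.0006,0,0,0,0],[1,-0.005,0.0004,0,0,0,0]]]'
python3 -m inch '[[[1,-0.003,0.0002,0,0,0,0],[1,-0.001,0,0,0,0,0],[1,0,0,0,0,0,0],[1,0,0,0,0,0,0]]]'
python3 -m inch '[[[1,0,0,0.004,0,0,0],[1,0,0,0.004,0,0,0],[1,0.008,-0.0007,0,0,0,0],[1,0.008,-0.0007,0,0,0,0],[1,0,0,0,0,0,0]]]'
python3 - <<'E'
from h import *
axis(snap('top','top7'));axis(snap('side','side7'))
E
```

```text
time: 9.87
position: [0.6193, -0.035, 0.0531]
ee_rot: [3.139, -0.123, 0.003]
ft_force: [-0.4, -0.5, 6.4]
gripper_width: 0.003
time: 10.03
position: [0.6193, -0.0349, 0.0532]
ee_rot: [3.139, -0.123, 0.003]
ft_force: [0.4, -0.4, 4.6]
gripper_width: 0.002
time: 10.45
position: [0.5906, -0.032, 0.0531]
ee_rot: [-3.138, 0.124, -0.002]
ft_force: [-0.1, 0.6, 3.6]
gripper_width: 0.009
time: 10.78
position: [0.587, -0.0317, 0.0528]
ee_rot: [-3.138, 0.124, -0.001]
ft_force: [-0.8, 2.4, 6.5]
gripper_width: 0.007
time: 11.2
position: [0.605, -0.034, 0.0603]
ee_rot: [3.139, -0.124, 0.004]
ft_force: [0.1, -0.5, -0.1]
gripper_width: 0.004
n at dowel mid(t~.018) 20.6 mm, skew 1.07 deg, dz -0.8 mm, t -0.081..0.118, pts 466
n at dowel mid(t~.018) 21.2 mm, skew 1.19 deg, dz -0.6 mm, t -0.064..0.122, pts 435
```

```bash
python3 -m inch '[[[1,0,0,-0.003,0,0,0],[1,0,0,-0.002,0,0,0],[1,0,0,-0.0015,0,0,0],[1,0,0,-0.001,0,0,0],[1,0,0,-0.0005,0,0,0]]]'
python3 -m inch '[[[1,0,0,0,0,0,0],[1,0,0,0,0,0,0]]]'
python3 -m inch '[[[1,-0.003,0.0003,0,0,0,0],[1,-0.006,0.0005,0,0,0,0],[1,-0.007,0.0006,0,0,0,0],[1,-0.007,0.0006,0,0,0,0],[1,-0.005,0.0004,0,0,0,0]]]'
python3 -m inch '[[[1,-0.003,0.0002,0,0,0,0],[1,-0.001,0,0,0,0,0],[1,0,0,0,0,0,0],[1,0,0,0,0,0,0]]]'
python3 -m inch '[[[1,0,0,0.004,0,0,0],[1,0,0,0.004,0,0,0],[1,0.008,-0.0007,0,0,0,0],[1,0.008,-0.0007,0,0,0,0],[1,0,0,0,0,0,0]]]'
python3 - <<'E'
from h import *
axis(snap('side','side8'));s=snap('top','top8');axis(s)
cv2.imwrite('pics/c8.png',cv2.resize(s['image'][165:330,210:430,::-1],None,fx=3.5,fy=3.5,interpolation=cv2.INTER_CUBIC))
E
```

```text
time: 11.72
position: [0.6034, -0.0337, 0.0531]
ee_rot: [3.139, -0.123, 0.003]
ft_force: [-0.1, -0.2, 5.4]
gripper_width: 0.009
time: 11.88
position: [0.6034, -0.0337, 0.0532]
ee_rot: [3.139, -0.123, 0.003]
ft_force: [0.7, -0.1, 4.7]
gripper_width: 0.002
time: 12.3
position: [0.5746, -0.0308, 0.0531]
ee_rot: [-3.138, 0.124, -0.002]
ft_force: [-0.2, 1.3, 4.5]
gripper_width: 0.008
time: 12.63
position: [0.571, -0.0305, 0.0528]
ee_rot: [-3.138, 0.124, -0.001]
ft_force: [-0.2, 3.1, 5.8]
gripper_width: 0.007
time: 13.05
position: [0.5891, -0.0329, 0.0604]
ee_rot: [3.139, -0.124, 0.004]
ft_force: [-0.0, 0.5, -0.8]
gripper_width: 0.004
n at dowel mid(t~.018) 5.5 mm, skew 1.05 deg, dz -0.3 mm, t -0.068..0.122, pts 441
n at dowel mid(t~.018) 4.8 mm, skew 1.07 deg, dz -0.8 mm, t -0.080..0.119, pts 372
```

View pics/c8.png

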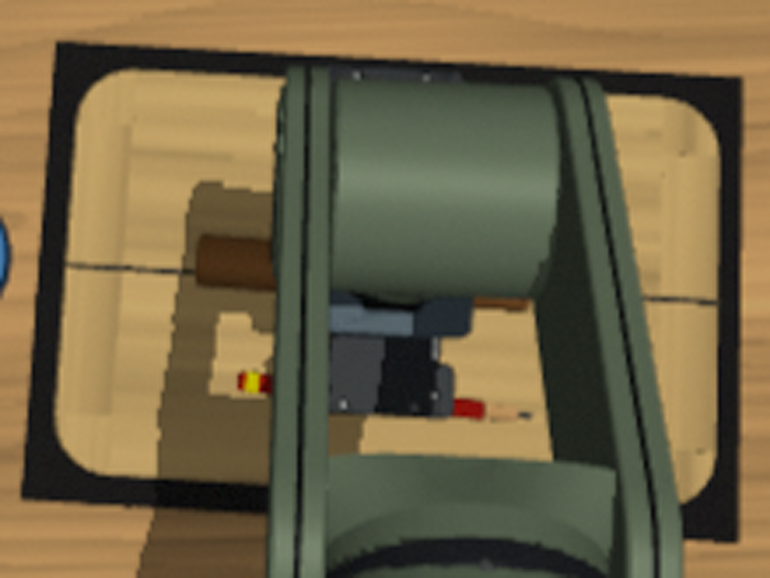

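The dowel's left end is at crop pixel (200,260), just above the line at (130,268). It has about 5 mm left to go, so I'll make a last stroke of 10 mm and then withdraw upward and back.

```bash
python3 -m inch '[[[1,-0.003,0,-0.003,0,0,0],[1,0,0,-0.002,0,0,0],[1,0,0,-0.0015,0,0,0],[1,0,0,-0.001,0,0,0],[1,0,0,-0.0005,0,0,0]]]'
python3 -m inch '[[[1,0,0,0,0,0,0],[1,0,0,0,0,0,0]]]'
python3 -m inch '[[[1,-0.002,0.0002,0,0,0,0],[1,-0.003,0.0003,0,0,0,0],[1,-0.003,0.0002,0,0,0,0],[1,-0.002,0.0002,0,0,0,0],[1,0,0,0,0,0,0]]]'
python3 -m inch '[[[1,0,0,0,0,0,0],[1,0,0,0,0,0,0],[1,0,0,0.002,0,0,0],[1,0,0,0.004,0,0,0],[1,0,0,0.008,0,0,0]]]'
python3 -m inch '[[[1,0,0,0.02,0,0,0],[1,0,0,0.03,0,0,0],[1,0,0,0.035,0,0,0],[1,0,0,0.035,0,0,0],[1,0,0.02,0.02,0,0,0]]]'
python3 -m inch '[[[1,-0.01,0.03,0,0,0,0],[1,-0.015,0.03,0,0,0,0],[1,-0.015,0.03,0,0,0,0],[1,-0.015,0.03,0,0,0,0],[1,-0.015,0.03,0,0,0,0]]]'
python3 -m inch '[[[1,-0.015,0.03,0,0,0,0],[1,-0.015,0.03,0,0,0,0],[1,-0.015,0.03,0,0,0,0],[1,-0.015,0.03,0,0,0,0],[1,-0.015,0.03,0,0,0,0]]]'
python3 -m inch '[[[1,-0.015,0.03,0,0,0,0],[1,-0.015,0.03,0,0,0,0],[1,-0.01,0.02,0,0,0,0],[1,0,0,0,0,0,0],[1,0,0,0,0,0,0]]]'
python3 - <<'E'
from h import *
axis(snap('side','side9'));s=snap('top','top9');axis(s)
cv2.imwrite('pics/c9.png',cv2.resize(s['image'][165:330,210:430,::-1],None,fx=3.5,fy=3.5,interpolation=cv2.INTER_CUBIC))
E
```

```text
time: 13.57
position: [0.5844, -0.0326, 0.0532]
ee_rot: [3.139, -0.123, 0.003]
ft_force: [-0.7, -0.7, 6.9]
gripper_width: 0.005
time: 13.73
position: [0.5845, -0.0326, 0.0532]
ee_rot: [3.139, -0.123, 0.003]
ft_force: [-0.5, -0.1, 5.1]
gripper_width: 0.006
time: 14.15
position: [0.5739, -0.0315, 0.0532]
ee_rot: [-3.139, 0.124, -0.002]
ft_force: [-0.0, -0.3, 5.7]
gripper_width: 0.008
time: 14.57
position: [0.5726, -0.0314, 0.0656]
ee_rot: [-3.139, 0.123, 0.005]
ft_force: [0.4, 0.2, -0.3]
gripper_width: 0.009
time: 14.98
position: [0.5751, -0.0138, 0.2109]
ee_rot: [3.137, -0.128, 0.009]
ft_force: [1.5, 0.4, 0.6]
gripper_width: 0.004
time: 15.4
position: [0.5026, 0.1396, 0.2069]
ee_rot: [-3.139, 0.124, -0.0]
ft_force: [0.0, -0.3, 1.0]
gripper_width: 0.007
time: 15.82
position: [0.4276, 0.2896, 0.2069]
ee_rot: [-3.139, 0.123, -0.0]
ft_force: [0.7, 0.4, -0.0]
gripper_width: 0.009
time: 16.23
position: [0.3881, 0.3689, 0.2066]
ee_rot: [3.139, -0.119, 0.0]
ft_force: [0.6, -0.7, -0.3]
gripper_width: 0.004
n at dowel mid(t~.018) 0.8 mm, skew 1.21 deg, dz -0.3 mm, t -0.079..0.123, pts 611
n at dowel mid(t~.018) 0.2 mm, skew 1.17 deg, dz -0.7 mm, t -0.080..0.118, pts 1408
```

View pics/c9.png

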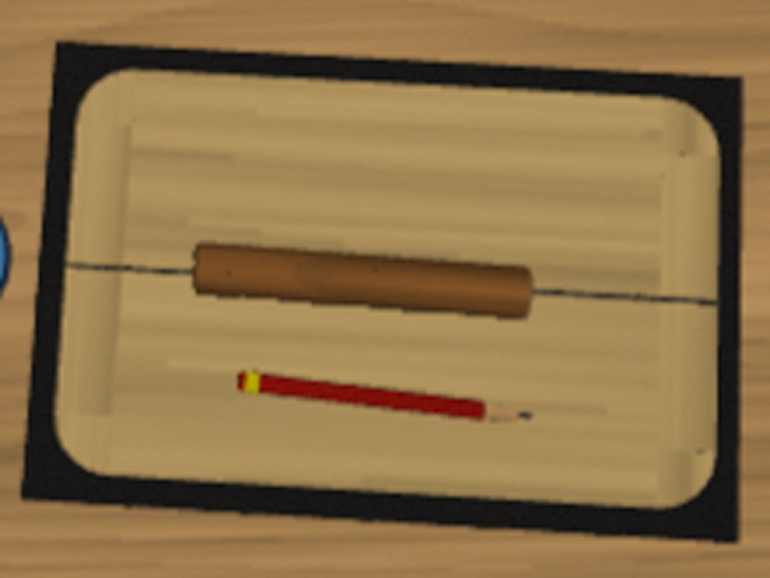

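The dowel is centred on the line, with line showing past both ends, at crop pixels (195,271) and (530,291). The pencil looks unmoved. I'll do a quick difference check on the other objects and then hand in.

```bash
python3 - <<'E'
from h import *
a=cv2.imread('pics/top0.png').astype(int);b=cv2.imread('pics/top9.png').astype(int);d=abs(a-b).max(2)
for n,(u,v,w,h) in dict(pencil=(275,268,90,22),glue=(440,232,70,36),tape=(163,212,53,52),sander=(265,124,60,40)).items():
    print(n,'pixels changed >40:',(d[v:v+h,u:u+w]>40).sum())
st=r.get_state();print(st['qvel'].round(3),st['ft_force'].round(1)); r.finish_job()
E
```

```text
pencil pixels changed >40: 0
glue pixels changed >40: 0
tape pixels changed >40: 0
sander pixels changed >40: 0
[-0.018 -0.003  0.002  0.002 -0.001  0.002] [-0.2 -0.1 -0.7]
the job is handed in; nothing more can be done
```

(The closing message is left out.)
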